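# Lock a workpiece on the bench rail with a quarter-turn dog

## Task

Take the red-handled locking dog out of the wooden rack, drop its T-foot into the slot of the bench rail on the open side of the dark steel blank, and slide it along so that it pushes the blank firmly, but not roughly, home against the blue end stop. Holding it snug there, press the dog down against its spring and turn it a quarter turn clockwise (seen from above) so that it springs up and locks under the lips, then let go. Don't hammer or force anything, and leave the other tools where they are.

Things in the scene. Friction and masses are not known exactly. Their poses are not given: they have to be found in the camera images.
- rail: Work-holding rail fixed to the bench: bright lipped steel channel, 400 mm long (its y axis), 41 mm wide (x), 41 mm high, with an open slot 22 mm wide along its whole top, between turned-down lips. A blue angle-iron end stop stands 20 mm above it near its +y end. Origin: centre of the underside, on the bench. Turned up to 13 degrees on the bench; its axes turn with it.
- slot_mid (a point): Middle of the slot's mouth: centre of the rail's length and width at its top face, 41 mm above the bench. Axes as the rail's.
- lip_edge (a point): Point on the slot's centre plane level with the lower edges of the two turned-down lips, 7.5 mm below slot_mid. The edges are 2.5 mm thick and lie 11 to 13.5 mm either side of the centre. Inside, the channel is 36 mm wide and 38 mm deep from the rail's top.
- stop_face (a point): Foot of the end stop's face that the blank must be pushed against: on the rail's top face, on the slot's centre line, 130 mm to +y of slot_mid. The face looks along the rail's -y. Axes as the rail's.
- blank: The workpiece: loose dark steel flat bar 100 mm long (its y), 50 mm wide (x), 15 mm thick, 0.52 to 0.64 kg, lying on the rail and along it, between two blue side guides (54 mm apart, 6 mm above the rail's top, from 15 to 130 mm to +y of slot_mid), 10 to 30 mm short of the end stop. It drags with 2 to 6 N. Origin: centre of its underside. The dog goes on its -y side.
- dog: The locking dog, a loose upright tool 68 mm high, about 0.3 kg. Origin: centre of the underside of its foot; z up along the stud (16 mm thick); y along foot and handle. With the foot in the slot and the collar resting on the rail the origin is 12 mm below the rail's top. Locked (handle across the rail, foot risen into its grooves) it is 13 mm below; if it stays lower, it is not turned far enough.
- foot_top (a point): Top of the dog's steel T-foot, 8 mm above the origin. Foot: 34.4 mm long (y), 19 mm wide (x), 8 mm thick; two corners rounded, so that under the lips it turns clockwise only (from above) and stops about 6 degrees past a quarter turn. Across its top two grooves, 2.5 mm deep, 9.7 to 15 mm either side of the middle, take the lip edges when it stands crosswise and rises.
- collar_foot (a point): Centre of the underside of the dog's sprung brass collar (42 mm diameter, 16 mm high, spins freely on the stud), 12 mm above the dog's origin at rest. Pressing the dog down on the rail, the spring gives 6 N at first and 1.2 N more per mm, to a hard stop at 6.5 mm; the foot is free to turn from 3.5 mm (10 N) on. Collar touching the blank's end: dog axis 21 mm from that end.
- handle (a point): Centre of the dog's red wing handle, 52 mm above the dog's origin. The handle is 44 mm long (y), 14 mm thick (x), and reaches from 36 to 68 mm above the origin; grip it across its thickness. At rest it clears the collar's top by 8 mm; on the rail its underside is 9 mm above the blank's top.
- rack: Fixed pale wooden rack, 60 mm (x) by 240 mm (y) by 30 mm high, with three rectangular holes in a row along y (25 x 40 mm, 75 mm apart, longer along y). The locking dog hangs by its collar in one of them, its handle along y, and a plain round dog in each of the others. Origin: centre of its underside.
- round_dog_a: Bystander: plain dark steel round dog in the rack, head 34 mm in diameter and 14 mm high above the rack's top, shank 19 mm. Origin: bottom of its shank, 22 mm below the head.
- round_dog_b: Bystander: another round dog, the same.
- screwdriver: Bystander: screwdriver lying on the bench.
- spanner: Bystander: spanner lying on the bench beyond the rail.
- mallet: Bystander: hammer lying on the bench.
- oil_bottle: Bystander: yellow bottle with red cap, 56 mm in diameter, 130 mm high, standing on the bench.
- offcut: Bystander: pale wooden offcut 45 x 70 x 20 mm lying on the bench.

How it is judged (in metres and radians):
On the way, in this order (a step that is already met when the one before it is completed fails the run):
1. the dog's foot is down in the slot, lengthwise, with its collar on the rail (z of dog in the frame of slot_mid below -0.0112 m and x of dog in the frame of slot_mid between -0.004 and 0.004 m and angle between dog's own z axis and vertical below 0.08 rad and angle between the y axis of dog and the y axis of rail, either way round below 0.35 rad), for 0.1 s.
2. the dog, its foot still lengthwise, holds the blank home against the end stop with a push of 4 N or more (all of step 1 and y of blank in the frame of stop_face above -0.0518 m and contact force between dog and blank above 4 N), for 0.2 s.
At the end, for the whole second after the job is handed in: Blank flat and square on the rail (0.06 rad, 5 mm off centre), within 1.8 mm of the end stop; dog upright, crosswise (0.18 rad), risen into its grooves (origin 11.8 to 14.2 mm below rail top), its axis 115 to 123.2 mm from the stop face; both at rest, released (z of dog in the frame of slot_mid between -0.0142 and -0.0112 m and x of dog in the frame of slot_mid between -0.004 and 0.004 m and angle between dog's own z axis and vertical below 0.08 rad and y of blank in the frame of stop_face above -0.0518 m and x of blank in the frame of stop_face between -0.005 and 0.005 m and z of blank in the frame of stop_face below 0.002 m and angle between blank's own z axis and vertical below 0.03 rad and angle between the y axis of blank and the y axis of rail, either way round below 0.06 rad and angle between the y axis of dog and the x axis of rail, either way round below 0.18 rad and z of dog in the frame of slot_mid below -0.0118 m and y of dog in the frame of stop_face between -0.1232 and -0.115 m and linear speed of each of dog, blank below 0.01 m/s and contact force between the fingers and dog below 0.1 N); the robot touches nothing.
It fails at once if the blank is squeezed by the dog with more than 30 N (contact force between dog and blank above 30 N).
It fails at once if the dog is forced against the rail with more than 45 N (contact force between dog and rail above 45 N).
It fails at once if the blank is lifted off the rail or tipped (angle between blank's own z axis and vertical above 0.15 rad or z of blank in the frame of stop_face below -0.01 m).
It fails at once if a bystander is moved by more than 20 mm (distance of any of round_dog_a, round_dog_b, screwdriver, spanner, mallet, oil_bottle, offcut from where it was at the start of the episode above 0.02 m).
It also fails if it takes over 72 s, if anything falls off the work surface, if the arm or the gripper's body presses on something with over 40 N, if the wrist force passes 120 N, or if a joint passes its speed limit or range.

## Robot

A 6-joint arm with a two-finger parallel gripper is mounted at the origin on the work surface. World frame = base frame: x ahead of the robot, y to its left, z up, the work surface at z = 0. Lengths are in mm, angles in degrees, forces in N, time in s.
With the tool pointing down it reaches from about 350 to 850 mm from the base axis. Payload 8.1 kg.
Tool frame: the origin (TCP) lies midway between the tips of the shut fingers; the grasp point (between the pads) lies 19 mm behind it; z points along the fingers, x is the direction in which the jaws open and shut, and the axes are right-handed (so a half turn about z gives the same grasp; the last joint's range is limited). The gripper opens to 85 mm and grips with 20 to 120 N. Pads are 22 mm wide; open, the fingers measure 114 mm over their backs; the gripper's body (76 mm by 85 mm) begins 54 mm behind the grasp point. The pads swing forward as they close: fully open they stand 13 mm farther back than shut.
Start: joints at [-77.716, 7.471, 85.268, -0, 87.261, -4.893], TCP at [177.218, -573.236, 205.292] pointing down, gripper open.
Joint ranges: [-169.43, 169.43], [-51.17, 129.36], [1.28, 143.12], [-76.62, 256.62], [0, 156.53], [-152.29, 152.29]. Speed limits (degrees/s): [136.94, 136.94, 159.86, 180, 180, 180].

## Interface

Orientations are given as [roll, pitch, yaw] about the fixed x, y, z axes, in that order (R = Rz(yaw) Ry(pitch) Rx(roll)).
In Python, from bench import monitor, cams, r gives the robot as it stands.
- The arm moves only by the tool jog_arm, never from a script. Its arguments are lists of equal length, an entry for each row: "offset": the shift along the tool's x, y, z in mm, a list of three; "delta_rot": the turn, a rotation vector about the tool's x, y, z in degrees, a list of three; "jaw": the opening in per cent of the stroke, from 0 (shut) to 100 (fully open). In form: {"offset": [[x, y, z], ...], "delta_rot": [[rx, ry, rz], ...], "jaw": [jaw, ...]}. A call has 1 to 20 rows; each row shifts and turns the pose as measured when the row begins, along the tool's axes as they then stand; what a row does not reach is not made up. A row lasts 1/10 s, in which the tool goes at most 50 mm and 8.59 degrees, less where a joint would pass 70% of its speed; a pose out of reach is approached as far as the arm can. A call is refused whole if a number of a shift passes 50 or a number of a turn 8.59, either way. A call with a gripper value outside its range is refused whole. The fingers move at their own pace and stop on an object; "newtons" is the grip in N (left out, the last holds). Time passes only in rows, so rows that do not move let the fingers close. It gives the time, the measured TCP pose, the force and the opening at its end, in the units of the state.
- monitor.sense(): the state, without advancing time (a new reading comes with each control period).
- cams.snapshot(name): name is "scene" or "top"; returns (picture, depth): 400x640x3 uint8, red, green, blue; 400x640 float32, mm along the optical axis (not along the pixel's ray), 0 where there is no reading.
- cams.camera_model(name): a dict with "K" (3x3 intrinsics, pixels), "camera_from_world" (4x4, takes a point from world to camera coordinates). Camera axes: x right, y down, z forward; pixel columns grow to the right and rows downward; lengths in mm; the calibration is good to about 2 mm. A picture is of the moment at which its call begins. camera_model takes no time and is no camera call.
- r.hand_in(): hands the job in, once; it reports no verdict.
The state is a dict: "time": time; "joint_pos": joint angles; "qd": joint speeds; "joint_efforts": joint torques, N m; "tool_pos": TCP position; "tcp_rot": TCP orientation; "ft_force": force on the tool from outside, world axes, zero at the start; "wrist_torque": the same for the moment, N m; "finger_gap": finger opening in mm.
Only numpy, scipy, OpenCV 4.12 (cv2) and the standard library are available. Lean on these libraries where they do the work, as an engineer would, in place of code of your own. Each camera call takes 0.05 s, during which the arm holds its last target.

## Working session

There is one attempt and no reset: what is moved stays moved. The work goes in short steps, Python scripts to look and compute and a tool call to move; the robot and the scene stay as the last step left them, time stands still between calls to the robot, and variables do not carry over. Pictures are saved under pics/ and viewed, and the job is handed in when it is done.

Besides the shell and the picture viewer there is one more tool, called after "Request:" in YAML: its name, and indented under it one key for each argument. jog_arm: Moves the arm, as the interface text tells. Its arguments: {"type":"object","properties":{"offset":{"type":"array","items":{"type":"array","items":{"type":"number"}}},"delta_rot":{"type":"array","items":{"type":"array","items":{"type":"number"}}},"jaw":{"type":"array","items":{"type":"number"}},"newtons":{"type":"number"}},"required":["offset","delta_rot","jaw"]}

```bash
mkdir -p pics; ls; python3 - <<'E'
from bench import monitor,cams,r
import cv2,numpy as np
print(monitor.sense())
for n in("scene","top"):
    p,d=cams.snapshot(n); cv2.imwrite(f"pics/{n}0.png",p[:,:,::-1]); np.savez(f"{n}0.npz",p=p,d=d)
    print(n,cams.camera_model(n), (d==0).mean())
E
```

```text
pics
{'time': 0.0, 'joint_pos': array([-7.77171483e+01,  7.51382484e+00,  8.53288469e+01,  2.72095512e-03,
        8.72622999e+01, -4.89332023e+00]), 'qd': array([ 0.1231112 , -0.04493559, -0.05965968, -0.06771287,  0.09138814,
       -0.00795189]), 'joint_efforts': array([-1.20564542e-03, -5.69389772e+01, -5.00559533e+01, -6.52404342e-04,
        1.43949120e-02, -1.70084064e-06]), 'tool_pos': array([ 177.09610599, -572.64682133,  204.26200521]), 'tcp_rot': array([-1.79988338e+02,  1.04357204e-01, -7.28239499e+01]), 'ft_force': array([-0.29360445, -0.11660545, -0.31050872]), 'wrist_torque': array([ 0.01880543,  0.00664506, -0.02580903]), 'finger_gap': 85.20015266431177}
scene {'K': array([[455.95696003,   0.        , 322.77091994],
       [  0.        , 455.95696003, 190.10629917],
       [  0.        ,   0.        ,   1.        ]]), 'camera_from_world': array([[ 1.94415777e-01,  9.80857972e-01, -1.09610517e-02,
        -1.50832850e+02],
       [ 5.37543867e-01, -1.15880251e-01, -8.35235511e-01,
        -2.61538576e+02],
       [-8.20517579e-01,  1.56490915e-01, -5.49783136e-01,
         1.77906257e+03],
       [ 0.00000000e+00,  0.00000000e+00,  0.00000000e+00,
         1.00000000e+00]])} 0.00391796875
top {'K': array([[424.55785063,   0.        , 323.25283736],
       [  0.        , 424.55785063, 204.44285557],
       [  0.        ,   0.        ,   1.        ]]), 'camera_from_world': array([[ 1.56621581e-02, -9.99763435e-01,  1.50920575e-02,
         6.14192336e-01],
       [-9.82464155e-01, -1.81923236e-02, -1.85561911e-01,
         6.18184996e+02],
       [ 1.85792573e-01, -1.19211055e-02, -9.82516670e-01,
         1.07339783e+03],
       [ 0.00000000e+00,  0.00000000e+00,  0.00000000e+00,
         1.00000000e+00]])} 0.00399609375
```

View pics/scene0.png

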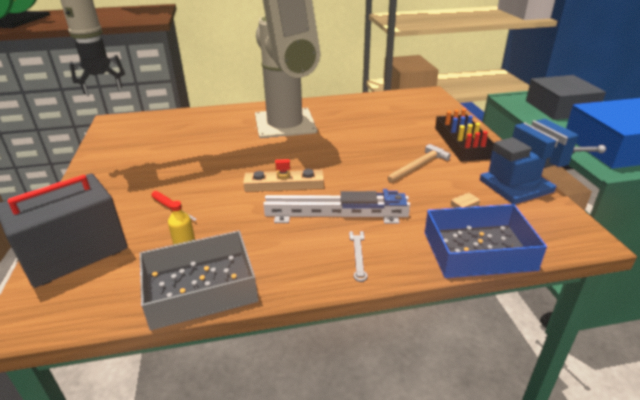

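View pics/top0.png

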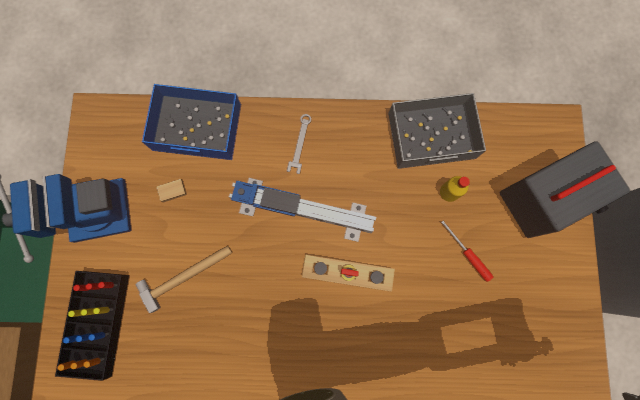

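The dog is in the rack's middle hole, at about (349,271) in the top view. The rail runs from (375,222) to (233,190), with its stop on the left (+y). Next I'll zoom in.

```bash
cat >h.py <<'E'
import numpy as np,cv2
from bench import cams
def model(n):
    m=cams.camera_model(n); return m["K"],m["camera_from_world"]
def plane(n,uv,z):
    K,T=model(n); uv=np.atleast_2d(np.asarray(uv,float))
    d=np.c_[uv,np.ones(len(uv))]@np.linalg.inv(K).T@T[:3,:3]
    c=-T[:3,:3].T@T[:3,3]
    return c+d*((z-c[2])/d[:,2])[:,None]
def proj(n,P):
    K,T=model(n); P=np.atleast_2d(P)
    q=(P@T[:3,:3].T+T[:3,3])@K.T
    return q[:,:2]/q[:,2:]
def cloud(n,d):
    K,T=model(n); v,u=np.mgrid[:d.shape[0],:d.shape[1]]
    p=np.stack([u,v,np.ones_like(u)],-1)@np.linalg.inv(K).T*d[...,None]
    return (p-T[:3,3])@T[:3,:3]
E
python3 - <<'E'
import numpy as np,cv2
t=np.load("top0.npz")["p"][:,:,::-1]; s=np.load("scene0.npz")["p"][:,:,::-1]
cv2.imwrite("pics/topz.png",cv2.resize(t[170:300,220:400],None,fx=4.4,fy=4.4,interpolation=cv2.INTER_CUBIC))
cv2.imwrite("pics/scz.png",cv2.resize(s[145:235,235:425],None,fx=4.2,fy=4.2,interpolation=cv2.INTER_CUBIC))
from h import *
d=np.load("top0.npz")["d"]; P=cloud("top",d)
for u,v in [(349,271),(349,265),(320,268),(377,277),(310,258),(340,215),(280,202),(260,160),(237,192),(360,220),(330,262)]: print(u,v,P[v,u].round(1))
E
```

```text
349 271 [443.  -56.2  85.6]
349 265 [460.  -59.4  41.9]
320 268 [450.9  16.9  44.4]
377 277 [ 430. -133.   42.]
310 258 [477.4  43.9  29.7]
340 215 [599.4 -36.6   3.3]
280 202 [624.2 127.2  49.3]
260 160 [755.5 193.3  -2.5]
237 192 [650.4 244.6  45.1]
360 220 [586.5 -92.4   2.2]
330 262 [467.6  -9.5  31.9]
```

View pics/topz.png

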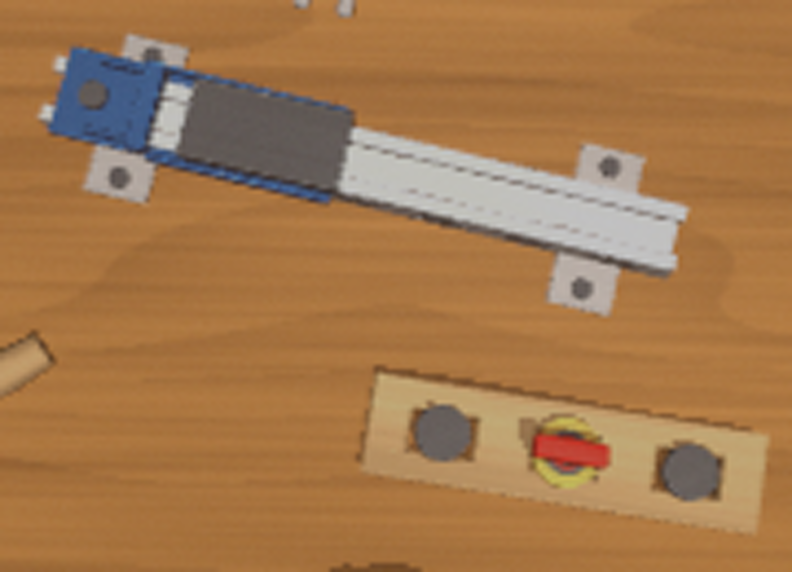

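View pics/scz.png

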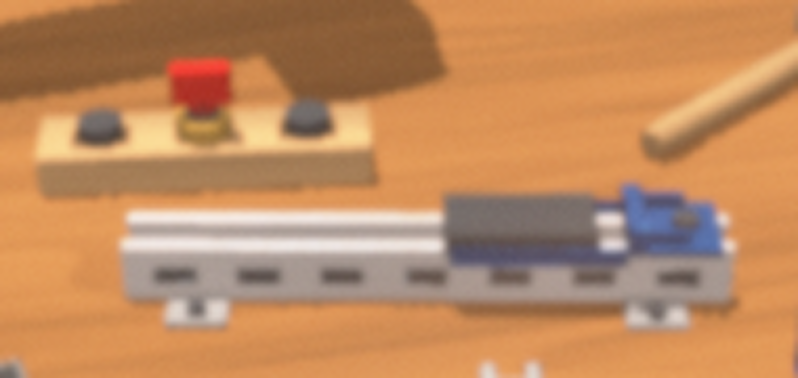

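```bash
python3 - <<'E'
from h import *
f=np.load("top0.npz");t=f["p"].astype(int);d=f["d"];P=cloud("top",d)
R,G,B=t[...,0],t[...,1],t[...,2]
v,u=np.mgrid[:400,:640]
roi=(u>220)&(u<400)&(v>170)&(v<300)
def rep(name,m,z):
    m=m.astype(np.uint8); c,_=cv2.findContours(m,cv2.RETR_EXTERNAL,cv2.CHAIN_APPROX_NONE); c=max(c,key=cv2.contourArea)[:,0]
    W=plane("top",c,z)[:,:2].astype(np.float32); r=cv2.minAreaRect(W); print(name,m.sum(),np.round(r[0],1),np.round(r[1],1),round(r[2],2)); return W
red=roi&(R>140)&(G<90)&(B<90)
rep("handle",red,86); print("red z",np.percentile(P[red][:,2],[5,50,95]), P[red&(P[...,2]>70)].mean(0))
rack=roi&(v>240)&(P[...,2]>22)
rep("rack",rack,30)
for z0 in[(roi&(v>240)&(P[...,2]>26)&(P[...,2]<34)&(R>170))]: print("rack z",P[z0][:,2].mean(), z0.sum())
# rail
gray=roi&(v<245)&(P[...,2]>34)&(abs(R-B)<40)&(R>150)
print("rail",gray.sum(),np.percentile(P[gray][:,2],[5,25,50,75,95]))
W=rep("rail",roi&(v<245)&(P[...,2]>30),41)
blank=roi&(v<245)&(R<110)&(abs(R-B)<25)&(P[...,2]>48)
rep("blank",blank,56); print("blank z",np.percentile(P[blank][:,2],[5,50,95]))
bl=roi&(B>R+40)&(v<240); rep("blue",bl,61); 
rd=roi&(v>240)&(R<110)&(abs(R-B)<30)&(P[...,2]>36)
n,l,s,c=cv2.connectedComponentsWithStats(rd.astype(np.uint8))
for i in range(1,n):
    if s[i,4]>30: print("rd",s[i],plane("top",c[i],44))
# scene cam red
f=np.load("scene0.npz");t=f["p"].astype(int);R,G,B=t[...,0],t[...,1],t[...,2];Ps=cloud("scene",f["d"])
v,u=np.mgrid[:400,:640]
red=(u>260)&(u<300)&(v>150)&(v<185)&(R>130)&(G<80)&(B<80); print("scene red",red.sum(),u[red].mean(),v[red].mean(),np.percentile(Ps[red],[5,50,95],axis=0).round(1))
E
```

```text
handle 92 [438.4 -57. ] [39.9 17.6] 79.72
red z [53.18931838 84.65989238 87.73859265] [440.74848839 -57.2921727   84.75641425]
rack 2082 [440.5 -58.4] [239.6  60.9] 82.25
rack z 29.241537982186603 1238
rail 609 [36.68144131 38.59917561 39.93020112 41.36479198 43.31839873]
rail 2096 [614.2  67.4] [399.   61.9] 76.86
blank 739 [628.9 126.6] [100.   53.4] 77.43
blank z [50.96421971 54.91614594 58.54730995]
blue 481 [647.9 223. ] [57.8 56.2] 77.47
rd [315 262  12  12 112] [[451.24193207  16.69587567  44.        ]]
rd [371 271  12  12 119] [[ 430.34082687 -131.25103938   44.        ]]
scene red 148 282.3783783783784 164.97972972972974 [[437.9 -75.3  54.9]
 [447.3 -57.   72.7]
 [451.9 -39.8  85.8]]
```

```bash
python3 - <<'E'
from h import *
for n in("top","scene"):
    K,T=model(n); print(n,(-T[:3,:3].T@T[:3,3]).round(0))
    im=np.load(n+"0.npz")["p"].astype(np.float32)
    c=np.array([614.2,67.4]);a=np.deg2rad(-13.1)
    ex=np.array([np.cos(a),np.sin(a)]);ey=np.array([-np.sin(a),np.cos(a)])
    X=np.arange(-45,45.1,1);Y=np.arange(-215,-40,1)
    gx,gy=np.meshgrid(X,Y)
    p=c+gx[...,None]*ex+gy[...,None]*ey
    uv=proj(n,np.c_[p.reshape(-1,2),np.full(gx.size,41.)]).astype(np.float32)
    s=cv2.remap(im,uv[:,0].reshape(gx.shape),uv[:,1].reshape(gx.shape),cv2.INTER_CUBIC)
    cv2.imwrite(f"pics/rect_{n}.png",cv2.resize(s[:,:,::-1],None,fx=4,fy=3))
    S=s[...,0]-0*s[...,2]; sat=s[...,0]-s[...,2]
    for y0 in(30,70,110,150) if 0 else (25,85,140):
        q=sat[y0:y0+30].mean(0); b=s[y0:y0+30].mean((0,2))
        print(n,Y[y0]+15,"sat",dict(zip(X[18:74:2].astype(int),q[18:74:2].astype(int))))
        print("   br",dict(zip(X[18:74:2].astype(int),b[18:74:2].astype(int))))
E
```

```text
top [ 408.   25. 1169.]
top -175 sat {np.int64(-27): np.int64(85), np.int64(-25): np.int64(58), np.int64(-23): np.int64(25), np.int64(-21): np.int64(17), np.int64(-19): np.int64(8), np.int64(-17): np.int64(0), np.int64(-15): np.int64(0), np.int64(-13): np.int64(0), np.int64(-11): np.int64(1), np.int64(-9): np.int64(1), np.int64(-7): np.int64(1), np.int64(-5): np.int64(1), np.int64(-3): np.int64(0), np.int64(-1): np.int64(0), np.int64(1): np.int64(0), np.int64(3): np.int64(0), np.int64(5): np.int64(1), np.int64(7): np.int64(2), np.int64(9): np.int64(2), np.int64(11): np.int64(8), np.int64(13): np.int64(6), np.int64(15): np.int64(0), np.int64(17): np.int64(1), np.int64(19): np.int64(-1), np.int64(21): np.int64(7), np.int64(23): np.int64(49), np.int64(25): np.int64(81), np.int64(27): np.int64(85)}
   br {np.int64(-27): np.int64(131), np.int64(-25): np.int64(114), np.int64(-23): np.int64(85), np.int64(-21): np.int64(85), np.int64(-19): np.int64(139), np.int64(-17): np.int64(187), np.int64(-15): np.int64(194), np.int64(-13): np.int64(192), np.int64(-11): np.int64(189), np.int64(-9): np.in
[... 8062 characters left out ...]
(227), np.int64(-11): np.int64(217), np.int64(-9): np.int64(206), np.int64(-7): np.int64(191), np.int64(-5): np.int64(177), np.int64(-3): np.int64(167), np.int64(-1): np.int64(160), np.int64(1): np.int64(159), np.int64(3): np.int64(163), np.int64(5): np.int64(170), np.int64(7): np.int64(181), np.int64(9): np.int64(198), np.int64(11): np.int64(211), np.int64(13): np.int64(224), np.int64(15): np.int64(230), np.int64(17): np.int64(230), np.int64(19): np.int64(228), np.int64(21): np.int64(221), np.int64(23): np.int64(207), np.int64(25): np.int64(192), np.int64(27): np.int64(175)}[ WARN:0@0.871] global loadsave.cpp:1063 imwrite_ Unsupported depth image for selected encoder is fallbacked to CV_8U.
```

```bash
python3 -c "
import cv2,numpy as np
a=cv2.imread('pics/rect_top.png');b=cv2.imread('pics/rect_scene.png');cv2.imwrite('pics/rect.png',np.hstack([a,b]))"
```

```text
(no output)
```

View pics/rect.png

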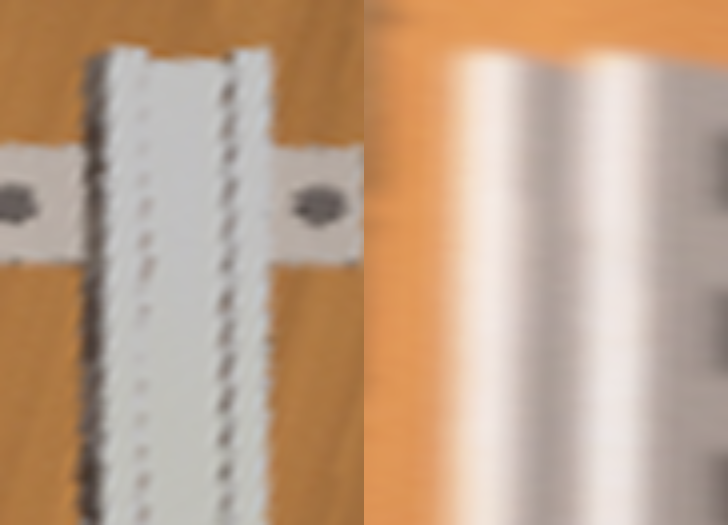

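```bash
cat >plan.py <<'E'
# usage: plan.py x y z yaw -> needed turn about tool z, and shift in tool axes (before / after the turn)
import sys,numpy as np
from scipy.spatial.transform import Rotation as Ro
from bench import monitor
s=monitor.sense(); p=np.array(s["tool_pos"]); R=Ro.from_euler("xyz",s["tcp_rot"],degrees=True)
print("t",round(s["time"],2),"p",p.round(1),"rpy",np.round(s["tcp_rot"],2),"F",np.round(s["ft_force"],1),"M",np.round(s["wrist_torque"],2),"gap",round(s["finger_gap"],1),"q6",round(s["joint_pos"][5],1))
if len(sys.argv)>4:
    x,y,z,w=map(float,sys.argv[1:5]); Rt=Ro.from_euler("xyz",[180,0,w],degrees=True)
    d=np.array([x,y,z])-p
    print("rotvec",(R.inv()*Rt).as_rotvec(degrees=True).round(2),"shift now",R.inv().apply(d).round(1),"after turn",Rt.inv().apply(d).round(1))
E
python3 plan.py 440.8 -57.3 130 -97.75
```

```text
t 0.1 p [ 177.1 -572.7  204.3] rpy [-1.7999e+02  1.0000e-01 -7.2820e+01] F [-0.   0.3 -0.2] M [0.02 0.01 0.03] gap 85.5 q6 -4.9
rotvec [1.000e-02 1.000e-01 2.493e+01] shift now [-414.4 -404.1   75.1] after turn [-546.2 -191.8   74.3]
```

Request:
jog_arm:
  offset:
    - [0,0,0]
    - [0,0,0]
    - [0,0,0]
    - [-45.5,-16,5]
    - [-45.5,-16,5]
    - [-45.5,-16,5]
    - [-45.5,-16,5]
    - [-45.5,-16,5]
    - [-45.5,-16,5]
    - [-45.5,-16,5]
    - [-45.5,-16,5]
    - [-45.5,-16,5]
    - [-45.5,-16,5]
    - [-45.5,-16,5]
    - [-45.5,-16,5]
    - [0,0,0]
  delta_rot:
    - [0,0,8.3]
    - [0,0,8.3]
    - [0,0,8.3]
    - [0,0,0]
    - [0,0,0]
    - [0,0,0]
    - [0,0,0]
    - [0,0,0]
    - [0,0,0]
    - [0,0,0]
    - [0,0,0]
    - [0,0,0]
    - [0,0,0]
    - [0,0,0]
    - [0,0,0]
    - [0,0,0]
  jaw: [100,100,100,100,100,100,100,100,100,100,100,100,80,80,80,80]
  newtons: 20

```text
time: 1.7
tool_pos: [453.3, -42.2, 137.2]
tcp_rot: [179.7, 0.6, -99.0]
ft_force: [-0.7, -0.1, 0.9]
finger_gap: 68.3
```

```bash
python3 plan.py 440.8 -57.3 110 -97.75
```

```text
t 1.7 p [453.3 -42.2 137.2] rpy [179.67   0.65 -99.05] F [-0.7 -0.1  0.9] M [ 0.01 -0.05 -0.01] gap 68.3 q6 86.6
rotvec [ 0.32  0.65 -1.3 ] shift now [17.2  9.8 27.1] after turn [16.7 10.4 27.2]
```

Request:
jog_arm:
  offset:
    - [8,5,20]
    - [8.5,5,20]
    - [0,0,0]
  delta_rot:
    - [0.3,0.6,-1.3]
    - [0,0,0]
    - [0,0,0]
  jaw: [80,80,80]

```text
time: 2.0
tool_pos: [440.7, -54.7, 95.5]
tcp_rot: [179.9, 0.0, -97.3]
ft_force: [0.0, 0.3, 0.1]
finger_gap: 68.4
```

```bash
python3 plan.py 440.8 -57.3 60 -97.75
```

```text
t 2.0 p [440.7 -54.7  95.5] rpy [ 1.7992e+02  2.0000e-02 -9.7310e+01] F [0.  0.3 0.1] M [ 0.01 -0.02 -0.03] gap 68.4 q6 83.6
rotvec [0.08 0.02 0.44] shift now [ 2.6 -0.5 35.5] after turn [ 2.6 -0.4 35.5]
```

Request:
jog_arm:
  offset:
    - [2.6,-0.5,12]
    - [0,0,12]
    - [0,0,12]
    - [0,0,0]
    - [0,0,0]
    - [0,0,0]
    - [0,0,0]
    - [0,0,0]
    - [0,0,0]
    - [0,0,0]
  delta_rot:
    - [0,0,0.4]
    - [0,0,0]
    - [0,0,0]
    - [0,0,0]
    - [0,0,0]
    - [0,0,0]
    - [0,0,0]
    - [0,0,0]
    - [0,0,0]
    - [0,0,0]
  jaw: [80,80,80,80,50,45,45,45,45,45]

```text
time: 3.0
tool_pos: [443.4, -58.8, 60.1]
tcp_rot: [-179.8, 0.0, -97.9]
ft_force: [-0.2, 0.5, 0.3]
finger_gap: 39.0
```

```bash
python3 plan.py 440.8 -57.3 60 -97.75; python3 - <<'E'
from bench import cams
import cv2
for n in("scene","top"):
    p,d=cams.snapshot(n)
    q=p[130:230,220:400] if n=="scene" else p[220:320,280:420]
    cv2.imwrite(f"pics/sq_{n}.png",cv2.resize(q[:,:,::-1],None,fx=4,fy=4,interpolation=cv2.INTER_CUBIC))
E
```

```text
t 3.0 p [443.4 -58.8  60.1] rpy [-1.7982e+02  1.0000e-02 -9.7910e+01] F [-0.2  0.5  0.3] M [-0.    0.01  0.06] gap 39.0 q6 83.8
rotvec [-0.18  0.01 -0.16] shift now [-1.1  2.7  0.1] after turn [-1.1  2.7  0.1]
```

View pics/sq_scene.png

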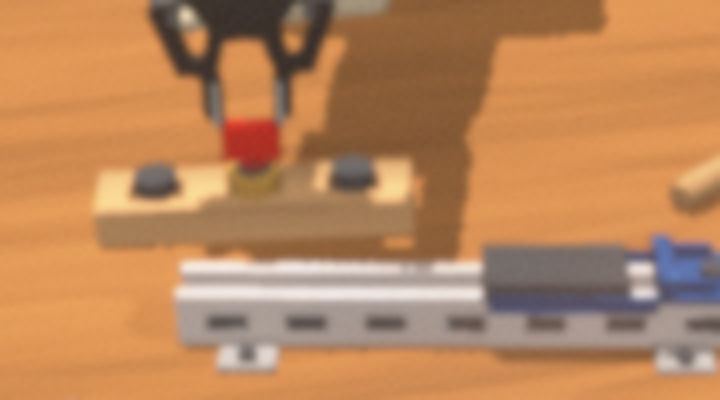

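```bash
python3 - <<'E'
from h import *
for z in(54,60,70,86): print(z,(proj("scene",[[443.4,-58.8,z]])-[220,130])*4, (proj("top",[[443.4,-58.8,z]])-[280,220])*4)
p,d=cams.snapshot("scene");P=cloud("scene",d)
for v in range(140,176,3): print(v,[P[v,u].round(0).astype(int).tolist() for u in (272,273,274,283,289,290,291)])
E
```

```text
54 [[248.23344111 158.95639591]] [[276.37419466 204.96673445]]
60 [[247.75484438 152.10402223]] [[277.06949627 204.67916162]]
70 [[246.95205238 140.6099387 ]] [[278.24508064 204.19294656]]
86 [[245.6540724  122.02593414]] [[280.17083845 203.396464  ]]
140 [[453, -82, 162], [460, -80, 165], [459, -77, 164], [452, -51, 158], [465, -35, 162], [445, -30, 152], [145, 7, -2]]
143 [[454, -83, 152], [458, -81, 154], [454, -77, 152], [162, -25, -2], [465, -35, 153], [464, -32, 152], [436, -26, 137]]
146 [[450, -84, 141], [453, -81, 142], [453, -78, 142], [193, -28, 2], [460, -35, 140], [459, -32, 140], [460, -30, 140]]
149 [[450, -84, 131], [452, -82, 132], [437, -78, 123], [211, -30, 0], [458, -36, 130], [462, -33, 132], [460, -30, 130]]
152 [[446, -85, 119], [446, -82, 119], [448, -79, 120], [224, -32, -5], [455, -36, 118], [453, -33, 117], [453, -30, 117]]
155 [[446, -86, 109], [448, -83, 110], [450, -80, 111], [253, -36, -1], [459, -37, 111], [458, -34, 109], [451, -30, 105]]
158 [[446, -86, 99], [448, -83, 100], [455, -81, 103], [274, -38, -1], [458, -37, 100], [453, -34, 97], [454, -31, 97]]
161 [[290, -77, 1], [455, -85, 94], [451, -81, 91], [450, -55, 88], [453, -37, 87], [460, -35, 90], [300, -14, -1]]
164 [[303, -79, -3], [307, -76, -1], [309, -73, 0], [449, -55, 77], [449, -37, 75], [316, -20, -3], [319, -17, -2]]
167 [[322, -81, -4], [326, -78, -1], [327, -75, -2], [443, -55, 63], [453, -38, 66], [338, -23, -1], [333, -19, -5]]
170 [[341, -83, -3], [344, -80, -2], [346, -77, -2], [452, -57, 58], [450, -39, 54], [356, -26, -2], [362, -23, 1]]
173 [[413, -88, 28], [412, -85, 27], [412, -82, 27], [448, -57, 45], [450, -39, 44], [425, -33, 28], [424, -30, 27]]
```

View pics/sq_top.png

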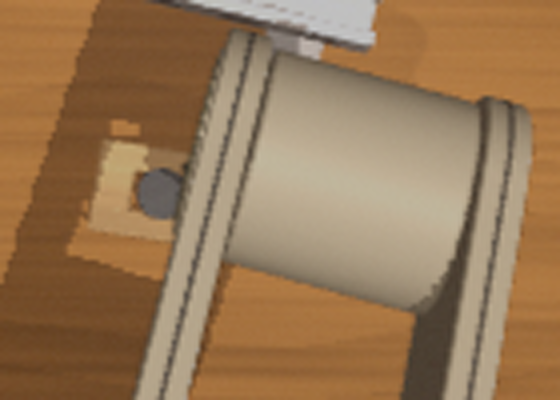

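Request:
jog_arm:
  offset:
    - [-1,2.7,-20]
    - [0,0,-20]
    - [0,0,0]
    - [0,0,0]
    - [0,0,0]
    - [0,0,0]
    - [0,0,0]
  delta_rot:
    - [0,0,0]
    - [0,0,0]
    - [0,0,0]
    - [0,0,0]
    - [0,0,0]
    - [0,0,0]
    - [0,0,0]
  jaw: [0,0,0,0,0,0,0]

```text
time: 3.85
tool_pos: [438.3, -56.7, 97.3]
tcp_rot: [179.9, 0.0, -97.9]
ft_force: [0.4, -0.2, -0.7]
finger_gap: -0.2
```

```bash
python3 plan.py 440.8 -57.3 60 -97.75; python3 - <<'E'
from h import *
p,d=cams.snapshot("scene");P=cloud("scene",d)
cv2.imwrite("pics/shut.png",cv2.resize(p[90:210,220:400,::-1],None,fx=4,fy=4,interpolation=cv2.INTER_CUBIC))
from bench import monitor
print((proj("scene",[monitor.sense()["tool_pos"]])-[220,90])*4)
for v in range(120,172,4): print(v,[P[v,u].round(0).astype(int).tolist() for u in range(276,290,3)])
E
```

```text
t 3.85 p [438.3 -56.7  97.3] rpy [ 1.7987e+02  5.0000e-02 -9.7910e+01] F [ 0.4 -0.2 -0.7] M [-0.04 -0.03  0.02] gap -0.2 q6 83.9
rotvec [ 0.13  0.05 -0.16] shift now [ 0.3 -2.7 37.3] after turn [ 0.2 -2.6 37.3]
[[246.70415256 265.19513212]]
120 [[459, -67, 225], [450, -58, 220], [460, -51, 224], [460, -42, 223], [454, -33, 219]]
124 [[458, -68, 213], [448, -59, 207], [456, -51, 210], [459, -43, 211], [451, -34, 206]]
128 [[454, -69, 198], [65, -27, 12], [456, -52, 198], [461, -44, 199], [75, 6, 13]]
132 [[452, -69, 185], [432, -59, 174], [454, -52, 184], [450, -43, 181], [442, -34, 176]]
136 [[445, -70, 169], [452, -62, 172], [448, -53, 169], [453, -44, 170], [452, -36, 169]]
140 [[445, -70, 157], [449, -62, 157], [447, -53, 156], [452, -45, 157], [150, -5, 2]]
144 [[165, -50, -2], [449, -63, 145], [452, -55, 145], [446, -45, 141], [174, -8, -2]]
148 [[201, -54, 1], [446, -64, 130], [451, -55, 132], [196, -22, -5], [207, -12, -1]]
152 [[227, -57, 0], [231, -47, 0], [235, -37, 1], [235, -26, 0], [234, -16, -2]]
156 [[256, -60, 0], [260, -50, 0], [253, -39, -5], [256, -29, -4], [259, -19, -4]]
160 [[431, -74, 83], [439, -65, 86], [440, -57, 86], [443, -48, 86], [442, -39, 85]]
164 [[445, -76, 77], [443, -67, 74], [450, -58, 78], [450, -49, 76], [451, -41, 76]]
168 [[442, -76, 61], [449, -68, 65], [448, -59, 63], [449, -50, 62], [452, -41, 63]]
```

View pics/shut.png

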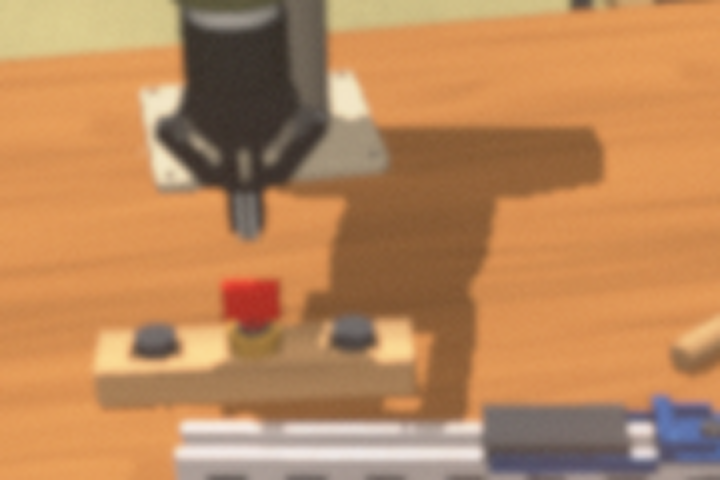

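```bash
python3 - <<'E'
from h import *
f=np.load("scene0.npz");p,d=f["p"],f["d"];P=cloud("scene",d)
cv2.imwrite("pics/g0.png",cv2.resize(p[0:110,50:160,::-1],None,fx=5,fy=5,interpolation=cv2.INTER_CUBIC))
print((proj("scene",[[177.1,-572.6,204.3],[177.1,-572.6,217]])-[50,0])*5)
for v in range(40,96,4): print(v,[P[v,u].round(0).astype(int).tolist() for u in range(74,126,6)])
E
```

```text
[[280.69376323 519.63485568]
 [275.16313697 500.55100283]]
40 [[-550, -833, 227], [208, -584, 411], [207, -568, 410], [197, -555, 406], [184, -543, 402], [-548, -712, 220], [-553, -688, 217], [-562, -666, 213], [-550, -638, 215]]
44 [[-554, -839, 209], [211, -586, 400], [214, -569, 400], [203, -557, 396], [197, -542, 394], [-558, -719, 200], [-548, -692, 201], [-550, -667, 199], [-546, -641, 199]]
48 [[-556, -845, 192], [213, -589, 390], [215, -572, 389], [213, -557, 388], [207, -543, 385], [181, -533, 377], [-538, -693, 187], [-532, -667, 187], [-534, -643, 184]]
52 [[-542, -846, 178], [207, -594, 377], [209, -577, 377], [217, -559, 378], [202, -547, 373], [185, -535, 367], [-542, -699, 168], [-545, -675, 166], [-544, -649, 164]]
56 [[-536, -849, 163], [201, -599, 364], [212, -579, 366], [212, -563, 365], [210, -548, 363], [178, -540, 353], [-549, -705, 149], [156, -512, 345], [-548, -655, 146]]
60 [[-536, -854, 145], [197, -603, 352], [192, -588, 349], [189, -573, 347], [182, -558, 344], [181, -542, 342], [168, -529, 337], [162, -513, 335], [-533, -655, 132]]
64 [[195, -623, 341], 
[... 607 characters left out ...]
], [167, -524, 287], [-538, -674, 58]]
80 [[208, -633, 298], [201, -619, 294], [-535, -830, 53], [-550, -809, 46], [-539, -781, 48], [-541, -756, 45], [-541, -731, 43], [170, -527, 276], [-543, -680, 38]]
84 [[-539, -886, 37], [206, -621, 284], [-545, -838, 31], [-544, -812, 29], [-542, -786, 28], [-541, -761, 26], [-550, -738, 21], [159, -532, 260], [-547, -685, 18]]
88 [[-559, -898, 12], [-545, -868, 15], [192, -612, 265], [-553, -820, 8], [-554, -795, 5], [-553, -769, 4], [-536, -739, 7], [-531, -712, 7], [-539, -688, 2]]
92 [[-548, -900, -3], [-534, -870, 0], [193, -615, 253], [-545, -823, -8], [-547, -798, -11], [-548, -772, -14], [-553, -748, -18], [-540, -719, -15], [-544, -694, -19]]
```

View pics/g0.png

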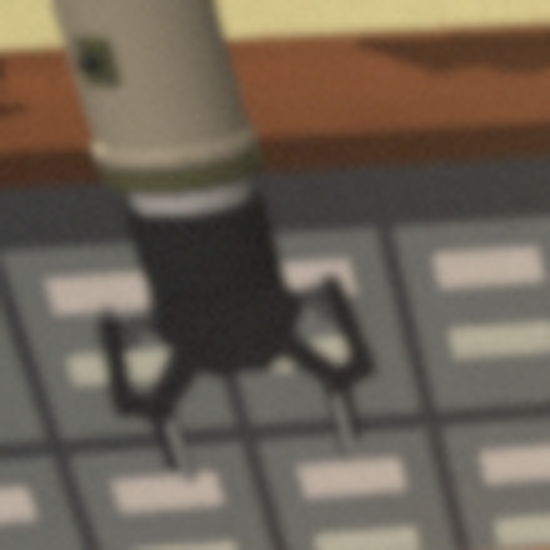

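Request:
jog_arm:
  offset:
    - [0.2,-2.6,0]
    - [0,0,0]
    - [0,0,0]
    - [0,0,0]
    - [0,0,15]
    - [0,0,15]
    - [0,0,15]
    - [0,0,14]
    - [0,0,0]
    - [0,0,0]
  delta_rot:
    - [0,0,0]
    - [0,0,0]
    - [0,0,0]
    - [0,0,0]
    - [0,0,0]
    - [0,0,0]
    - [0,0,0]
    - [0,0,0]
    - [0,0,0]
    - [0,0,0]
  jaw: [80,80,80,80,80,80,80,80,80,80]

```text
time: 4.9
tool_pos: [441.5, -57.4, 36.9]
tcp_rot: [179.9, 0.0, -97.9]
ft_force: [-0.2, -0.4, 0.4]
finger_gap: 68.3
```

```bash
python3 plan.py 440.8 -57.3 37 -97.75; python3 - <<'E'
from h import *
p,d=cams.snapshot("scene")
cv2.imwrite("pics/s3.png",cv2.resize(p[90:210,220:400,::-1],None,fx=4,fy=4,interpolation=cv2.INTER_CUBIC))
E
```

```text
t 4.9 p [441.5 -57.4  36.9] rpy [ 1.7993e+02  4.0000e-02 -9.7910e+01] F [-0.2 -0.4  0.4] M [-0.06  0.02  0.02] gap 68.3 q6 83.9
rotvec [ 0.07  0.04 -0.16] shift now [-0.   0.7 -0.1] after turn [-0.   0.7 -0.1]
```

View pics/s3.png

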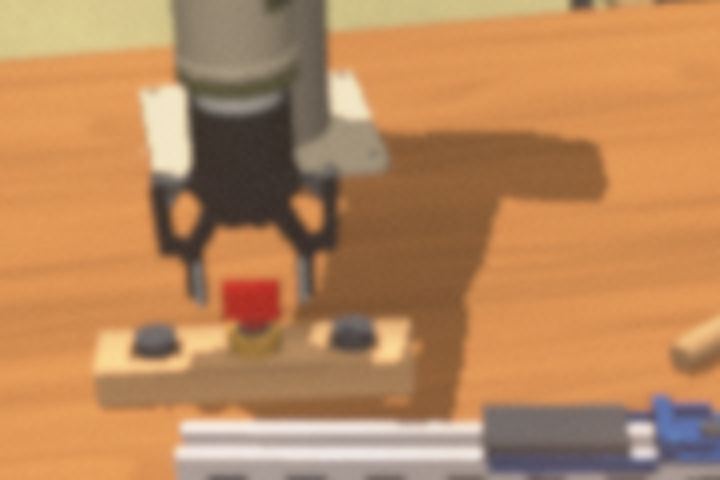

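The fingertips now stand either side of the handle, at rows 300 and 280–325, and overlap it. The real tips sit about 26 mm behind the reported TCP. I'll squeeze lengthwise to centre it.

Request:
jog_arm:
  offset:
    - [0,0,0]
    - [0,0,0]
    - [0,0,0]
    - [0,0,0]
    - [0,0,0]
    - [0,0,0]
  delta_rot:
    - [0,0,0]
    - [0,0,0]
    - [0,0,0]
    - [0,0,0]
    - [0,0,0]
    - [0,0,0]
  jaw: [47,47,47,47,47,47]

```text
time: 5.55
tool_pos: [442.4, -57.7, 38.7]
tcp_rot: [-179.9, 0.0, -97.9]
ft_force: [1.1, -1.3, -2.3]
finger_gap: 43.4
```

```bash
python3 plan.py 440.8 -57.3 37 -97.75
```

```text
t 5.55 p [442.4 -57.7  38.7] rpy [-1.7994e+02  2.0000e-02 -9.7910e+01] F [ 1.1 -1.3 -2.3] M [ 0.03 -0.07 -0.08] gap 43.4 q6 83.9
rotvec [-0.06  0.02 -0.16] shift now [-0.2  1.6  1.7] after turn [-0.2  1.6  1.7]
```

Request:
jog_arm:
  offset:
    - [0,0,0]
    - [0,0,0]
    - [0,0,0]
    - [0,0,0]
    - [0,0,0]
    - [0,0,0]
    - [0,0,0]
    - [0,0,0]
    - [0,0,0]
    - [0,0,0]
    - [0,0,0]
    - [0,0,0]
    - [0,0,0]
    - [0,0,0]
    - [0,0,0]
  delta_rot:
    - [0,0,0]
    - [0,0,0]
    - [0,0,0]
    - [0,0,-8.2]
    - [0,0,-8.2]
    - [0,0,-8.2]
    - [0,0,-8.2]
    - [0,0,-8.2]
    - [0,0,-8.2]
    - [0,0,-8.2]
    - [0,0,-8.2]
    - [0,0,-8.2]
    - [0,0,-8.2]
    - [0,0,-7]
    - [0,0,0]
  jaw: [85,85,85,85,85,85,85,85,85,85,85,85,85,85,85]

```text
time: 7.05
tool_pos: [446.0, -58.5, 42.2]
tcp_rot: [180.0, -0.5, -5.3]
ft_force: [0.1, 0.2, -0.6]
finger_gap: 72.8
```

```bash
python3 plan.py 442.2 -57.6 31 -7.9
```

```text
t 7.05 p [446.  -58.5  42.2] rpy [179.96  -0.45  -5.28] F [ 0.1  0.2 -0.6] M [-0.05  0.    0.01] gap 72.8 q6 -8.8
rotvec [ 0.03 -0.45  2.62] shift now [-3.9 -0.6 11.2] after turn [-3.9 -0.4 11.2]
```

Request:
jog_arm:
  offset:
    - [-2,-0.3,6]
    - [-1.9,-0.2,5.2]
    - [0,0,0]
    - [0,0,0]
  delta_rot:
    - [0,-0.45,2.6]
    - [0,0,0]
    - [0,0,0]
    - [0,0,0]
  jaw: [85,85,85,85]

```text
time: 7.45
tool_pos: [442.7, -57.7, 31.1]
tcp_rot: [180.0, -0.1, -8.5]
ft_force: [0.0, -1.5, 0.5]
finger_gap: 72.6
```

```bash
python3 plan.py 442.2 -57.6 31 -7.9
```

```text
t 7.45 p [442.7 -57.7  31.1] rpy [ 1.7997e+02 -8.0000e-02 -8.4700e+00] F [ 0.  -1.5  0.5] M [-0.02 -0.01 -0.03] gap 72.6 q6 -5.5
rotvec [ 0.03 -0.08 -0.57] shift now [-0.5 -0.   0.1] after turn [-0.5 -0.   0.1]
```

Request:
jog_arm:
  offset:
    - [-0.3,0,0]
    - [0,0,0]
    - [0,0,0]
    - [0,0,0]
    - [0,0,0]
    - [0,0,0]
    - [0,0,0]
    - [0,0,0]
    - [0,0,0]
  delta_rot:
    - [0,0,-0.5]
    - [0,0,0]
    - [0,0,0]
    - [0,0,0]
    - [0,0,0]
    - [0,0,0]
    - [0,0,0]
    - [0,0,0]
    - [0,0,0]
  jaw: [5,5,5,5,5,5,5,5,5]
  newtons: 60

```text
time: 8.35
tool_pos: [442.8, -57.7, 31.8]
tcp_rot: [180.0, -0.1, -7.9]
ft_force: [-0.3, 0.9, 0.0]
finger_gap: 13.0
```

```bash
python3 plan.py 442.2 -57.6 31 -7.9; python3 - <<'E'
from h import *
p,d=cams.snapshot("scene")
cv2.imwrite("pics/s4.png",cv2.resize(p[90:210,220:400,::-1],None,fx=4,fy=4,interpolation=cv2.INTER_CUBIC))
E
```

```text
t 8.35 p [442.8 -57.7  31.8] rpy [ 1.7996e+02 -1.4000e-01 -7.9500e+00] F [-0.3  0.9  0. ] M [ 0.01 -0.04 -0.03] gap 13.0 q6 -6.0
rotvec [ 0.04 -0.14 -0.05] shift now [-0.6 -0.1  0.8] after turn [-0.6 -0.1  0.8]
```

View pics/s4.png

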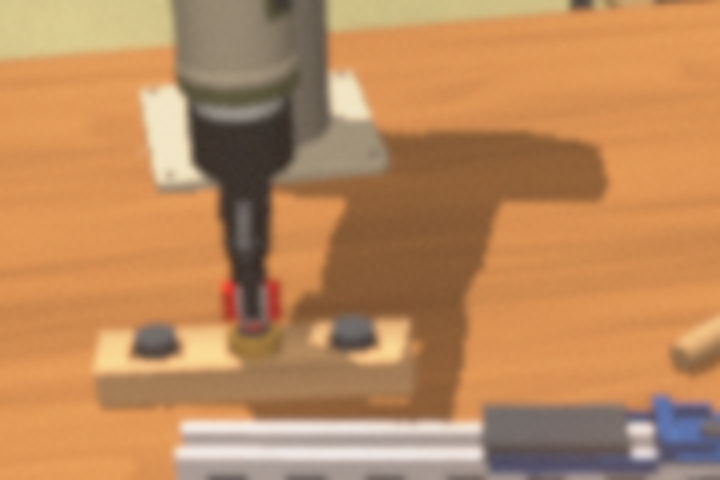

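Request:
jog_arm:
  offset:
    - [0,0,-10]
    - [0,0,-15]
    - [0,0,-15]
    - [0,0,-15]
    - [0,0,0]
  delta_rot:
    - [0,0,0]
    - [0,0,0]
    - [0,0,0]
    - [0,0,0]
    - [0,0,0]
  jaw: [5,5,5,5,5]

```text
time: 8.9
tool_pos: [440.1, -57.1, 88.3]
tcp_rot: [180.0, 0.2, -8.0]
ft_force: [0.7, -0.9, -3.4]
finger_gap: 13.0
```

```bash
python3 plan.py 608.7 37.9 85 -12.5
```

```text
t 8.9 p [440.1 -57.1  88.3] rpy [179.99   0.19  -7.95] F [ 0.7 -0.9 -3.4] M [-0.01 -0.03  0.05] gap 13.0 q6 -6.0
rotvec [0.01 0.18 4.55] shift now [ 153.9 -117.4    2.8] after turn [ 144.1 -129.2    3.3]
```

Request:
jog_arm:
  offset:
    - [0,0,0]
    - [24,-21,0]
    - [24,-21,0]
    - [24,-21,0]
    - [24,-21,0]
    - [24,-21,0]
    - [12,-12,0]
    - [0,0,0]
  delta_rot:
    - [0,0.2,4.5]
    - [0,0,0]
    - [0,0,0]
    - [0,0,0]
    - [0,0,0]
    - [0,0,0]
    - [0,0,0]
    - [0,0,0]
  jaw: [5,5,5,5,5,5,5,5]

```text
time: 9.7
tool_pos: [595.8, 31.6, 81.5]
tcp_rot: [179.9, 0.4, -12.8]
ft_force: [-1.1, -0.7, -4.4]
finger_gap: 13.3
```

```bash
python3 plan.py 608.7 37.9 75 -12.5
```

```text
t 9.7 p [595.8  31.6  81.5] rpy [179.9    0.4  -12.77] F [-1.1 -0.7 -4.4] M [-0.04  0.06 -0.03] gap 13.3 q6 10.9
rotvec [ 0.1   0.4  -0.27] shift now [11.2 -9.   6.4] after turn [11.2 -8.9  6.5]
```

Request:
jog_arm:
  offset:
    - [6,-5,3]
    - [5,-4,2]
    - [0,0,0]
  delta_rot:
    - [0.1,0.4,-0.3]
    - [0,0,0]
    - [0,0,0]
  jaw: [5,5,5]

```text
time: 10.0
tool_pos: [607.1, 38.1, 73.6]
tcp_rot: [179.9, 0.2, -12.4]
ft_force: [-0.2, 0.1, -2.8]
finger_gap: 13.0
```

```bash
python3 plan.py 608.7 37.9 70 -12.5; python3 - <<'E'
from h import *
for n,(a,b,c,e) in (("scene",(120,230,230,410)),("top",(150,250,260,400))):
    p,d=cams.snapshot(n)
    cv2.imwrite(f"pics/over_{n}.png",cv2.resize(p[a:b,c:e,::-1],None,fx=4.4,fy=4.4,interpolation=cv2.INTER_CUBIC))
E
```

```text
t 10.0 p [607.1  38.1  73.6] rpy [179.95   0.2  -12.44] F [-0.2  0.1 -2.8] M [0.01 0.02 0.  ] gap 13.0 q6 11.2
rotvec [0.05 0.2  0.06] shift now [ 1.6 -0.2  3.6] after turn [ 1.6 -0.2  3.6]
```

View pics/over_scene.png

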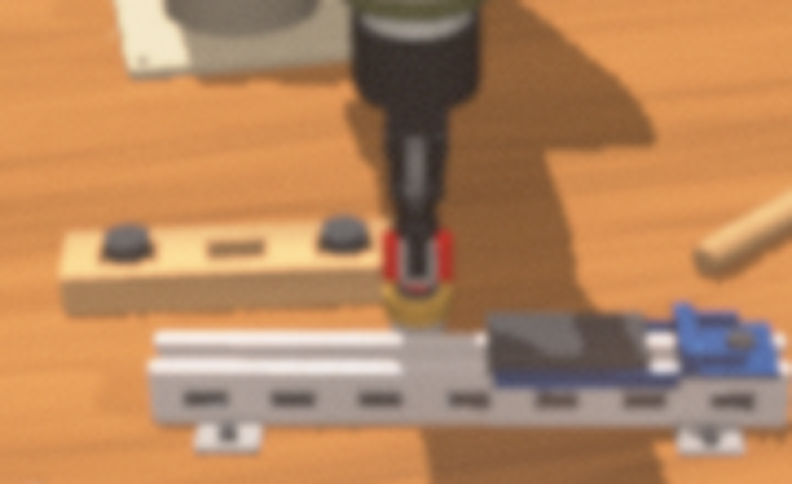

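View pics/over_top.png

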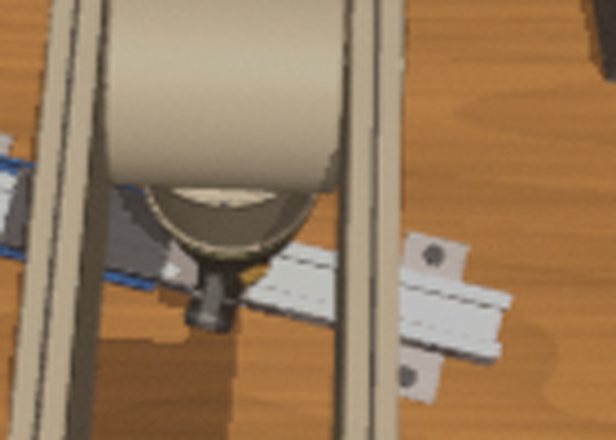

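Request:
jog_arm:
  offset:
    - [1.6,0,6]
    - [0,0,6]
    - [0,0,4]
    - [0,0,0]
  delta_rot:
    - [0,0.2,0]
    - [0,0,0]
    - [0,0,0]
    - [0,0,0]
  jaw: [5,5,5,5]

```text
time: 10.5
tool_pos: [607.8, 36.4, 56.9]
tcp_rot: [179.9, -0.0, -12.5]
ft_force: [-0.1, -0.8, -3.9]
finger_gap: 13.2
```

```bash
python3 plan.py 608.7 37.9 50 -12.5
```

```text
t 10.5 p [607.8  36.4  56.9] rpy [ 1.7992e+02 -3.0000e-02 -1.2510e+01] F [-0.1 -0.8 -3.9] M [ 0.05  0.02 -0.07] gap 13.2 q6 11.2
rotvec [ 0.08 -0.03 -0.01] shift now [ 0.6 -1.7  6.9] after turn [ 0.6 -1.7  6.9]
```

Request:
jog_arm:
  offset:
    - [0.5,0,2]
    - [0,0,2]
    - [0,0,1.5]
    - [0,0,0]
  delta_rot:
    - [0,0,0]
    - [0,0,0]
    - [0,0,0]
    - [0,0,0]
  jaw: [5,5,5,5]

```text
time: 10.9
tool_pos: [608.3, 36.2, 50.9]
tcp_rot: [179.9, -0.0, -12.5]
ft_force: [-0.6, 0.1, -3.5]
finger_gap: 13.2
```

```bash
python3 plan.py 608.7 37.9 50 -12.5
```

```text
t 10.9 p [608.3  36.2  50.9] rpy [ 1.7992e+02 -3.0000e-02 -1.2520e+01] F [-0.6  0.1 -3.5] M [-0.01  0.02  0.04] gap 13.2 q6 11.2
rotvec [ 0.08 -0.03 -0.02] shift now [ 0.  -1.8  0.9] after turn [ 0.  -1.8  0.9]
```

Request:
jog_arm:
  offset:
    - [0,0,2]
    - [0,0,2]
    - [0,0,2]
    - [0,0,0]
  delta_rot:
    - [0,0,0]
    - [0,0,0]
    - [0,0,0]
    - [0,0,0]
  jaw: [5,5,5,5]

```text
time: 11.3
tool_pos: [608.5, 36.2, 44.7]
tcp_rot: [179.9, -0.1, -12.5]
ft_force: [0.0, 0.7, -3.7]
finger_gap: 12.7
```

```bash
python3 plan.py 608.7 37.9 43 -12.5
```

```text
t 11.3 p [608.5  36.2  44.7] rpy [ 1.7993e+02 -6.0000e-02 -1.2510e+01] F [ 0.   0.7 -3.7] M [-0.    0.03 -0.03] gap 12.7 q6 11.2
rotvec [ 0.07 -0.06 -0.01] shift now [-0.2 -1.7  1.7] after turn [-0.2 -1.7  1.7]
```

Request:
jog_arm:
  offset:
    - [0,0,1]
    - [0,0,1]
    - [0,0,1]
    - [0,0,0.5]
  delta_rot:
    - [0,0,0]
    - [0,0,0]
    - [0,0,0]
    - [0,0,0]
  jaw: [5,5,5,5]

```text
time: 11.7
tool_pos: [608.8, 36.3, 42.4]
tcp_rot: [179.9, -0.1, -12.5]
ft_force: [-4.1, 0.1, 3.3]
finger_gap: 13.1
```

```bash
python3 plan.py; python3 - <<'E'
from h import *
for n,(a,b,c,e) in (("scene",(140,220,280,400)),):
    p,d=cams.snapshot(n)
    cv2.imwrite(f"pics/in_{n}.png",cv2.resize(p[a:b,c:e,::-1],None,fx=6,fy=6,interpolation=cv2.INTER_CUBIC))
E
```

```text
t 11.7 p [608.8  36.3  42.4] rpy [ 1.7993e+02 -8.0000e-02 -1.2510e+01] F [-4.1  0.1  3.3] M [ 0.04  0.7  -0.01] gap 13.1 q6 11.2
```

View pics/in_scene.png

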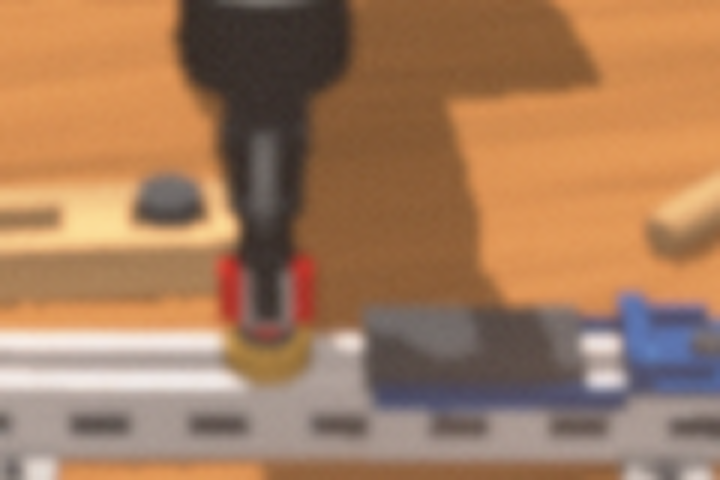

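Request:
jog_arm:
  offset:
    - [-0.6,-2,0]
    - [0,-3,0]
    - [0,-3,0]
    - [0,-3,0]
    - [0,0,0]
  delta_rot:
    - [0,0,0]
    - [0,0,0]
    - [0,0,0]
    - [0,0,0]
    - [0,0,0]
  jaw: [5,5,5,5,5]

```text
time: 12.25
tool_pos: [612.0, 47.3, 42.8]
tcp_rot: [179.9, -0.3, -12.5]
ft_force: [-0.9, -0.8, 0.0]
finger_gap: 12.9
```

```bash
cat >rp.py <<'E'
import numpy as np
from bench import monitor
s=monitor.sense(); p=np.array(s["tool_pos"]);F=np.array(s["ft_force"])
a=np.deg2rad(-12.5);ex=np.array([np.cos(a),np.sin(a)]);ey=np.array([-np.sin(a),np.cos(a)]);d=p[:2]-[614.4,67.4]
print("t %.2f rail x %.2f y %.2f z %.2f yaw %.2f rp %s | Fx %.1f Fy %.1f Fz %.1f (net of weight %.1f) M %s gap %.1f"%(s["time"],d@ex,d@ey,p[2],s["tcp_rot"][2],np.round(s["tcp_rot"][:2],2),F[:2]@ex,F[:2]@ey,F[2],F[2]+3.5,np.round(s["wrist_torque"],2),s["finger_gap"]))
E
python3 rp.py
```

```text
t 12.25 rail x 2.03 y -20.10 z 42.80 yaw -12.53 rp [179.91  -0.25] | Fx -0.7 Fy -1.0 Fz 0.0 (net of weight 3.5) M [-0.06  0.18  0.02] gap 12.9
```

Request:
jog_arm:
  offset:
    - [-0.3,-2,0]
    - [0,-2,0]
    - [0,-2,0]
    - [0,-2,0]
    - [0,-2,0]
  delta_rot:
    - [0,0,0]
    - [0,0.2,0]
    - [0,0,0]
    - [0,0,0]
    - [0,0,0]
  jaw: [5,5,5,5,5]

```text
time: 12.75
tool_pos: [614.4, 58.1, 42.9]
tcp_rot: [179.9, -0.5, -12.5]
ft_force: [-0.5, -0.9, -1.0]
finger_gap: 13.0
```

```bash
python3 rp.py
```

```text
t 12.75 rail x 2.01 y -9.06 z 42.88 yaw -12.53 rp [179.93  -0.51] | Fx -0.3 Fy -1.0 Fz -1.0 (net of weight 2.5) M [-0.12  0.07  0.01] gap 13.0
```

Request:
jog_arm:
  offset:
    - [0,-1.5,0.1]
    - [0,-1.5,0.1]
    - [0,-1.5,0.1]
    - [0,-1.5,0.1]
  delta_rot:
    - [0,-0.4,0]
    - [0,0,0]
    - [0,0,0]
    - [0,0,0]
  jaw: [5,5,5,5]

```text
time: 13.15
tool_pos: [615.3, 61.4, 42.8]
tcp_rot: [179.7, -0.0, -12.6]
ft_force: [-2.7, -5.7, 1.6]
finger_gap: 13.1
```

```bash
python3 rp.py
```

```text
t 13.15 rail x 2.20 y -5.63 z 42.82 yaw -12.56 rp [ 1.7965e+02 -3.0000e-02] | Fx -1.4 Fy -6.2 Fz 1.6 (net of weight 5.1) M [-1.1   0.54 -0.06] gap 13.1
```

Request:
jog_arm:
  offset:
    - [-0.1,-2,0]
    - [0,-2,0]
    - [0,-2,0]
    - [0,-2,0]
  delta_rot:
    - [0,0,0]
    - [0,0,0]
    - [0,0,0]
    - [0,0,0]
  jaw: [5,5,5,5]

```text
time: 13.55
tool_pos: [616.2, 65.5, 42.9]
tcp_rot: [179.3, 0.1, -12.7]
ft_force: [-3.3, -5.8, 2.3]
finger_gap: 13.0
```

```bash
python3 rp.py
```

```text
t 13.55 rail x 2.15 y -1.43 z 42.88 yaw -12.66 rp [1.7931e+02 8.0000e-02] | Fx -2.0 Fy -6.3 Fz 2.3 (net of weight 5.8) M [-0.99  0.41 -0.04] gap 13.0
```

Request:
jog_arm:
  offset:
    - [-0.1,-2,0]
    - [0,-2,0]
    - [0,-2,0]
    - [0,-2,0]
  delta_rot:
    - [0.4,0,0]
    - [0.4,0,0]
    - [0.2,0,0]
    - [0.2,0,0]
  jaw: [5,5,5,5]

```text
time: 13.95
tool_pos: [616.8, 69.7, 42.8]
tcp_rot: [-179.8, 0.2, -12.7]
ft_force: [-2.4, -4.6, 0.6]
finger_gap: 13.2
```

```bash
python3 rp.py
```

```text
t 13.95 rail x 1.85 y 2.81 z 42.83 yaw -12.73 rp [-179.81    0.22] | Fx -1.3 Fy -5.0 Fz 0.6 (net of weight 4.1) M [-1.1   0.39  0.  ] gap 13.2
```

Request:
jog_arm:
  offset:
    - [-0.1,-2,0]
    - [0,-2,0]
    - [0,-1.5,0]
    - [0,-1.5,0]
  delta_rot:
    - [0,0,0]
    - [0,0,0]
    - [0.2,0,0]
    - [0.2,0,0]
  jaw: [5,5,5,5]

```text
time: 14.35
tool_pos: [617.4, 73.0, 42.9]
tcp_rot: [-179.7, 0.3, -12.8]
ft_force: [-2.0, -4.9, 1.4]
finger_gap: 13.2
```

```bash
python3 rp.py
```

```text
t 14.35 rail x 1.74 y 6.09 z 42.89 yaw -12.82 rp [-179.73    0.34] | Fx -0.9 Fy -5.2 Fz 1.4 (net of weight 4.9) M [-1.08  0.37  0.07] gap 13.2
```

Request:
jog_arm:
  offset:
    - [0,-1.5,0]
    - [0,-1.5,0]
    - [0,-1.5,0]
  delta_rot:
    - [0,0,0]
    - [0,0.3,-0.2]
    - [0,0,0]
  jaw: [5,5,5]

```text
time: 14.65
tool_pos: [617.7, 74.4, 42.9]
tcp_rot: [-180.0, 0.1, -12.7]
ft_force: [-1.7, -6.2, 2.6]
finger_gap: 12.8
```

```bash
python3 rp.py
```

```text
t 14.65 rail x 1.73 y 7.52 z 42.85 yaw -12.69 rp [-1.8e+02  1.2e-01] | Fx -0.3 Fy -6.4 Fz 2.6 (net of weight 6.1) M [-1.02  0.44 -0.02] gap 12.8
```

Request:
jog_arm:
  offset:
    - [0,-1.5,0]
    - [0,-1.5,0]
    - [0,-1.5,0]
  delta_rot:
    - [0.1,0,0]
    - [0,0,0]
    - [0.1,0,0]
  jaw: [5,5,5]

```text
time: 14.95
tool_pos: [618.0, 75.9, 42.9]
tcp_rot: [179.9, 0.2, -12.8]
ft_force: [-1.6, -6.0, 1.8]
finger_gap: 13.3
```

```bash
python3 rp.py
```

```text
t 14.95 rail x 1.72 y 9.05 z 42.89 yaw -12.76 rp [179.94   0.21] | Fx -0.3 Fy -6.2 Fz 1.8 (net of weight 5.3) M [-1.08  0.36 -0.02] gap 13.3
```

Request:
jog_arm:
  offset:
    - [0,-1.5,0]
    - [0,-1.5,0]
    - [0,-1.5,0]
  delta_rot:
    - [0.1,0,0]
    - [0,0,0]
    - [0.1,0,0]
  jaw: [5,5,5]

```text
time: 15.25
tool_pos: [618.3, 77.2, 42.9]
tcp_rot: [179.9, 0.3, -12.8]
ft_force: [-3.7, -7.8, 2.1]
finger_gap: 12.8
```

```bash
python3 rp.py; python3 - <<'E'
from h import *
for n,(a,b,c,e) in (("scene",(140,220,280,420)),("top",(160,240,210,320))):
    p,d=cams.snapshot(n)
    cv2.imwrite(f"pics/push_{n}.png",cv2.resize(p[a:b,c:e,::-1],None,fx=5.5,fy=5.5,interpolation=cv2.INTER_CUBIC))
E
```

```text
t 15.25 rail x 1.69 y 10.46 z 42.89 yaw -12.83 rp [179.88   0.31] | Fx -1.9 Fy -8.4 Fz 2.1 (net of weight 5.6) M [-1.35  0.41  0.06] gap 12.8
```

View pics/push_scene.png

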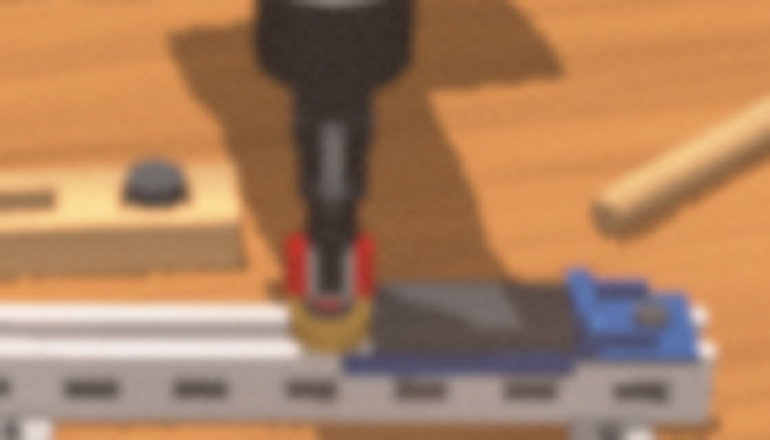

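View pics/push_top.png

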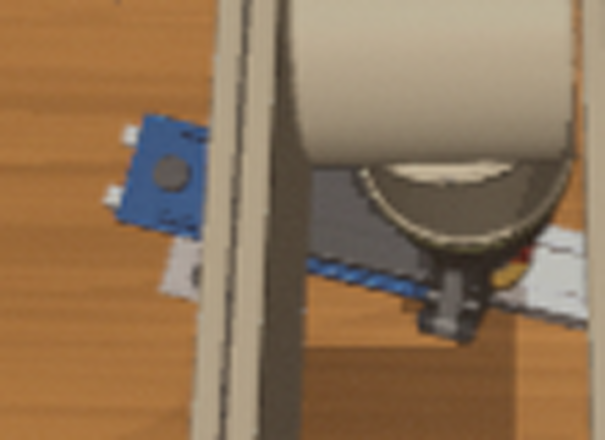

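Request:
jog_arm:
  offset:
    - [0,-1.2,0]
    - [0,-1.2,0]
    - [0,-1.2,0]
  delta_rot:
    - [0.1,0,0]
    - [0,0,0]
    - [0.1,0,0]
  jaw: [5,5,5]

```text
time: 15.65
tool_pos: [618.3, 77.2, 42.9]
tcp_rot: [179.8, 0.4, -12.9]
ft_force: [-2.1, -6.6, 2.1]
finger_gap: 12.8
```

```bash
python3 rp.py
```

```text
t 15.65 rail x 1.66 y 10.45 z 42.89 yaw -12.91 rp [179.77   0.41] | Fx -0.6 Fy -6.9 Fz 2.1 (net of weight 5.6) M [-1.21  0.43  0.01] gap 12.8
```

Request:
jog_arm:
  offset:
    - [0,-2,0]
    - [0,-2,0]
    - [0,-2,0]
    - [0,-2,0]
  delta_rot:
    - [0.1,0,0]
    - [0.1,-0.2,-0.2]
    - [0.1,0,0]
    - [0.1,-0.1,-0.2]
  jaw: [5,5,5,5]

```text
time: 16.05
tool_pos: [618.4, 77.4, 43.0]
tcp_rot: [179.5, 0.9, -12.7]
ft_force: [-4.9, -8.9, 3.0]
finger_gap: 12.8
```

```bash
python3 rp.py
```

```text
t 16.05 rail x 1.72 y 10.58 z 43.03 yaw -12.65 rp [179.49   0.88] | Fx -2.9 Fy -9.8 Fz 3.0 (net of weight 6.5) M [-1.74  0.66  0.03] gap 12.8
```

Request:
jog_arm:
  offset:
    - [0,-1.8,1.5]
    - [0,-1.8,1.5]
    - [0,-1.8,1.5]
    - [0,-1.8,1.5]
  delta_rot:
    - [0.2,0.3,0]
    - [0.2,0.3,0]
    - [0.2,0.2,0]
    - [0.1,0,0]
  jaw: [5,5,5,5]
  newtons: 80

```text
time: 16.45
tool_pos: [618.5, 77.3, 38.7]
tcp_rot: [179.6, 0.2, -12.8]
ft_force: [-7.9, -8.9, 8.9]
finger_gap: 12.6
```

```bash
python3 rp.py
```

```text
t 16.45 rail x 1.89 y 10.55 z 38.66 yaw -12.80 rp [179.6    0.22] | Fx -5.8 Fy -10.4 Fz 8.9 (net of weight 12.4) M [-1.58  1.13  0.01] gap 12.6
```

Request:
jog_arm:
  offset:
    - [-0.5,-1.5,1]
    - [-0.3,-1.5,1]
  delta_rot:
    - [0.1,0,0]
    - [0.1,0,0]
  jaw: [5,5]

```text
time: 16.65
tool_pos: [618.5, 77.2, 38.5]
tcp_rot: [179.6, 0.2, -12.9]
ft_force: [-6.8, -7.7, 8.6]
finger_gap: 12.8
```

```bash
python3 rp.py
```

```text
t 16.65 rail x 1.86 y 10.47 z 38.52 yaw -12.87 rp [179.55   0.2 ] | Fx -5.0 Fy -9.0 Fz 8.6 (net of weight 12.1) M [-1.42  1.12 -0.01] gap 12.8
```

Request:
jog_arm:
  offset:
    - [-0.6,-1.5,1.1]
    - [-0.7,-1.5,1.1]
    - [-0.8,-1.4,1.1]
  delta_rot:
    - [0.1,0,5]
    - [0.1,0,5]
    - [0.1,0,5]
  jaw: [5,5,5]

```text
time: 16.95
tool_pos: [618.6, 77.2, 38.7]
tcp_rot: [179.5, -0.1, -28.4]
ft_force: [-5.3, -8.9, 8.1]
finger_gap: 12.9
```

```bash
python3 rp.py
```

```text
t 16.95 rail x 2.01 y 10.46 z 38.66 yaw -28.41 rp [ 1.7949e+02 -8.0000e-02] | Fx -3.3 Fy -9.8 Fz 8.1 (net of weight 11.6) M [-1.54  0.89  0.02] gap 12.9
```

Request:
jog_arm:
  offset:
    - [-0.75,-1.45,1.2]
    - [-0.95,-1.35,1.2]
    - [-1.1,-1.2,1.2]
    - [-1.25,-1.05,1.2]
  delta_rot:
    - [0.2,0,6]
    - [0.2,0,6]
    - [0.1,0,6]
    - [0.1,0,6]
  jaw: [5,5,5,5]

```text
time: 17.35
tool_pos: [618.8, 76.9, 38.1]
tcp_rot: [179.8, -0.5, -53.5]
ft_force: [-5.3, -9.0, 9.1]
finger_gap: 12.6
```

```bash
python3 rp.py
```

```text
t 17.35 rail x 2.28 y 10.25 z 38.15 yaw -53.54 rp [179.79  -0.52] | Fx -3.2 Fy -9.9 Fz 9.1 (net of weight 12.6) M [-1.56  1.06  0.  ] gap 12.6
```

Request:
jog_arm:
  offset:
    - [-1.3,-1.0,1.1]
    - [-1.4,-0.85,1.1]
    - [-1.5,-0.7,1.1]
    - [-1.55,-0.5,1.1]
  delta_rot:
    - [0.1,-0.2,6]
    - [0,-0.2,6]
    - [0,-0.2,6]
    - [0,0,6]
  jaw: [5,5,5,5]

```text
time: 17.75
tool_pos: [618.9, 76.7, 38.1]
tcp_rot: [179.7, -0.4, -78.7]
ft_force: [-6.8, -8.9, 9.0]
finger_gap: 12.3
```

```bash
python3 rp.py
```

```text
t 17.75 rail x 2.35 y 10.02 z 38.05 yaw -78.71 rp [179.74  -0.44] | Fx -4.7 Fy -10.1 Fz 9.0 (net of weight 12.5) M [-1.58  1.11 -0.03] gap 12.3
```

Request:
jog_arm:
  offset:
    - [-1.6,-0.4,1.1]
    - [-1.6,-0.2,1.1]
    - [-1.6,0,1.1]
    - [-1.6,0.1,1.1]
  delta_rot:
    - [0.1,-0.2,6]
    - [0,-0.2,6]
    - [0,-0.1,6]
    - [0,0,5]
  jaw: [5,5,5,5]

```text
time: 18.15
tool_pos: [618.6, 76.6, 37.8]
tcp_rot: [179.8, -0.5, -102.9]
ft_force: [-7.7, -8.7, 11.0]
finger_gap: 12.9
```

```bash
python3 rp.py
```

```text
t 18.15 rail x 2.13 y 9.88 z 37.82 yaw -102.87 rp [179.84  -0.52] | Fx -5.7 Fy -10.2 Fz 11.0 (net of weight 14.5) M [-1.29  1.52  0.15] gap 12.9
```

Request:
jog_arm:
  offset:
    - [-1.5,0.1,0]
    - [-1.5,0.1,-0.5]
    - [-1.5,0.1,-0.8]
    - [-1.5,0.1,-0.8]
  delta_rot:
    - [0,-0.1,0.3]
    - [0,-0.1,0]
    - [0,-0.1,0]
    - [0,0,0]
  jaw: [5,5,5,5]

```text
time: 18.55
tool_pos: [618.3, 76.5, 41.5]
tcp_rot: [179.7, -0.7, -103.5]
ft_force: [-2.8, -7.2, 3.0]
finger_gap: 12.6
```

```bash
python3 rp.py
```

```text
t 18.55 rail x 1.87 y 9.78 z 41.48 yaw -103.53 rp [179.71  -0.73] | Fx -1.1 Fy -7.6 Fz 3.0 (net of weight 6.5) M [-1.28  0.64  0.03] gap 12.6
```

Request:
jog_arm:
  offset:
    - [-1.2,0,-0.8]
    - [-1.2,0,-0.8]
    - [-1.2,0,-0.8]
  delta_rot:
    - [0,-0.2,0]
    - [0,-0.2,0]
    - [0,-0.1,0]
  jaw: [5,5,5]

```text
time: 18.85
tool_pos: [618.1, 76.5, 41.9]
tcp_rot: [179.6, -0.5, -103.6]
ft_force: [1.3, -6.8, -4.8]
finger_gap: 12.6
```

```bash
python3 rp.py
```

```text
t 18.85 rail x 1.63 y 9.66 z 41.95 yaw -103.62 rp [179.59  -0.53] | Fx 2.7 Fy -6.4 Fz -4.8 (net of weight -1.3) M [-1.07 -0.44  0.04] gap 12.6
```

Request:
jog_arm:
  offset:
    - [-0.6,0,0.2]
    - [-0.4,0,0.2]
    - [-0.2,0,0]
    - [0,0,0]
    - [0,0,0]
    - [0,0,0]
    - [0,0,0]
    - [0,0,0]
  delta_rot:
    - [0,0,0]
    - [0,0,0]
    - [0,0,0]
    - [0,0,0]
    - [0,0,0]
    - [0,0,0]
    - [0,0,0]
    - [0,0,0]
  jaw: [5,5,5,45,45,45,45,45]

```text
time: 19.65
tool_pos: [618.9, 79.0, 41.8]
tcp_rot: [179.6, -0.4, -103.6]
ft_force: [-0.2, -0.2, -0.2]
finger_gap: 38.4
```

```bash
python3 rp.py
```

```text
t 19.65 rail x 1.88 y 12.26 z 41.82 yaw -103.61 rp [179.59  -0.43] | Fx -0.1 Fy -0.2 Fz -0.2 (net of weight 3.3) M [-0.06 -0.02  0.03] gap 38.4
```

Request:
jog_arm:
  offset:
    - [1,0,-10]
    - [0,0,-20]
    - [0,0,-30]
    - [0,0,-40]
    - [0,0,-40]
    - [0,40,0]
    - [0,45,0]
    - [0,45,0]
    - [0,45,0]
    - [0,45,0]
    - [0,0,0]
  delta_rot:
    - [0,0,0]
    - [0,0,0]
    - [0,0,0]
    - [0,0,0]
    - [0,0,0]
    - [0,0,0]
    - [0,0,0]
    - [0,0,0]
    - [0,0,0]
    - [0,0,0]
    - [0,0,0]
  jaw: [45,45,45,45,45,45,45,45,45,45,45]

```text
time: 20.75
tool_pos: [401.2, 131.6, 196.5]
tcp_rot: [-179.9, -0.2, -103.7]
ft_force: [0.6, 0.5, 0.6]
finger_gap: 38.3
```

```bash
python3 plan.py; python3 - <<'E'
from h import *
for n,(a,b,c,e) in (("scene",(140,220,280,420)),("top",(160,240,210,340))):
    p,d=cams.snapshot(n); np.savez(n+"1.npz",p=p,d=d)
    cv2.imwrite(f"pics/end_{n}.png",cv2.resize(p[a:b,c:e,::-1],None,fx=5.5,fy=5.5,interpolation=cv2.INTER_CUBIC))
E
```

```text
t 20.75 p [401.2 131.6 196.5] rpy [-1.7995e+02 -1.5000e-01 -1.0373e+02] F [0.6 0.5 0.6] M [0.02 0.02 0.03] gap 38.3 q6 115.1
```

View pics/end_scene.png

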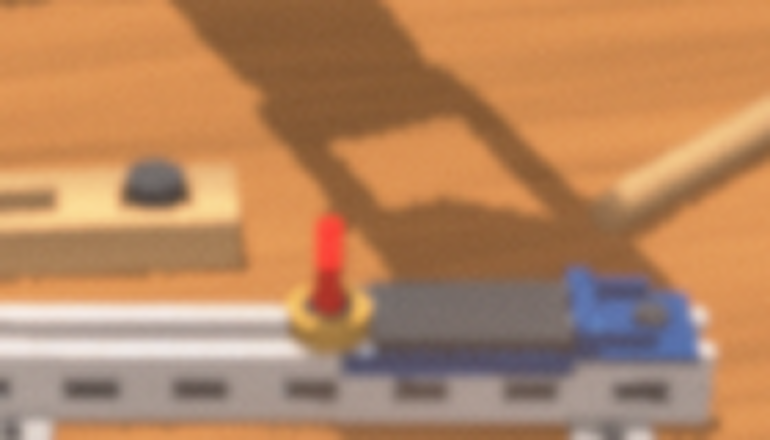

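View pics/end_top.png

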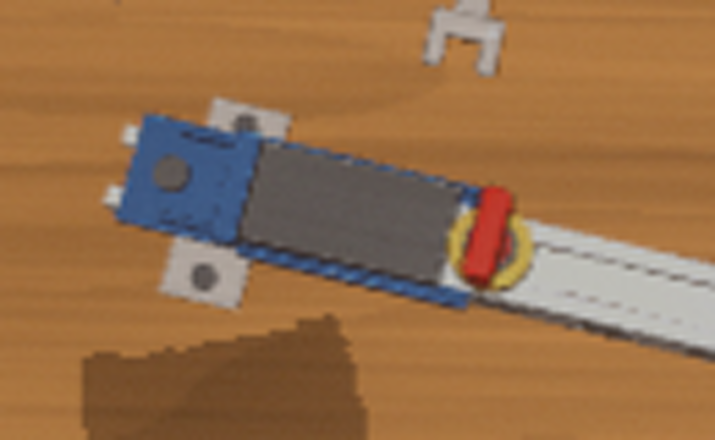

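```bash
python3 - <<'E'
from h import *
f=np.load("top1.npz");t=f["p"].astype(int);P=cloud("top",f["d"])
R,G,B=t[...,0],t[...,1],t[...,2];v,u=np.mgrid[:400,:640]
roi=(u>220)&(u<340)&(v>170)&(v<240)
def rep(name,m,z):
    c,_=cv2.findContours(m.astype(np.uint8),cv2.RETR_EXTERNAL,cv2.CHAIN_APPROX_NONE); c=max(c,key=cv2.contourArea)[:,0]
    W=plane("top",c,z)[:,:2].astype(np.float32); r=cv2.minAreaRect(W); print(name,np.round(r[0],1),np.round(r[1],1),round(r[2],2),"z",np.percentile(P[m][:,2],[10,50,90]).round(1))
    a=np.deg2rad(-12.5);d=np.array(r[0])-[614.4,67.4]; print("   rail",d@[np.cos(a),np.sin(a)],d@[-np.sin(a),np.cos(a)])
red=roi&(R>130)&(G<90)&(B<90); rep("handle",red,96)
x=P[red]; c=x[:,:2]-x[:,:2].mean(0); w,V=np.linalg.eigh(c.T@c); print("handle dir",np.degrees(np.arctan2(V[1,1],V[0,1])))
rep("blank",roi&(R<120)&(abs(R-B)<25)&(P[...,2]>48),56)
rep("brass",roi&(R>150)&(G>120)&(B<110)&(P[...,2]>45),57)
E
```

```text
handle [616.7  75.9] [16.1 43. ] 71.77 z [-0.4 93.3 97.6]
   rail 0.4338251065729067 8.832148158619654
handle dir 137.97776401337313
blank [633.8 147.8] [109.  55.] 80.19 z [51.8 54.8 57.7]
   rail 1.556214047033608 82.70802091043184
brass [614.6  63.2] [12.6 34.1] 76.42 z [52.9 55.6 58.4]
   rail 1.140684397571818 -4.062034474733577
```

```bash
python3 - <<'E'
from h import *
from bench import monitor
f=np.load("top1.npz");t=f["p"].astype(np.float32);P=cloud("top",f["d"])
R,G,B=t[...,0],t[...,1],t[...,2];v,u=np.mgrid[:400,:640]
roi=(u>285)&(u<312)&(v>188)&(v<218)
w=np.clip(R-np.maximum(G,B)-60,0,60)*roi   # soft redness weight
W=plane("top",np.c_[u[roi],v[roi]],96)[:,:2]; ww=w[roi]; m=(W*ww[:,None]).sum(0)/ww.sum()
c=W-m; C=(c*ww[:,None]).T@c; l,V=np.linalg.eigh(C); print("handle centre",m,"dir",(np.degrees(np.arctan2(V[1,1],V[0,1]))+90)%180-90,"lens",np.sqrt(12*l/ww.sum()))
# rectified strip of blank at z=56
im=t; a=np.deg2rad(-12.5);ex=np.array([np.cos(a),np.sin(a)]);ey=np.array([-np.sin(a),np.cos(a)])
X=np.arange(-40,41,.5);Y=np.arange(-30,170,.5);gx,gy=np.meshgrid(X,Y)
p=np.array([614.4,67.4])+gx[...,None]*ex+gy[...,None]*ey
uv=proj("top",np.c_[p.reshape(-1,2),np.full(gx.size,56.)]).astype(np.float32)
s=cv2.remap(im,uv[:,0].reshape(gx.shape),uv[:,1].reshape(gx.shape),cv2.INTER_LINEAR)
cv2.imwrite("pics/strip.png",cv2.resize(np.rot90(s)[:,:,::-1].astype(np.uint8),(800,324)))
s2=np.load("scene1.npz");q=s2["p"]
cv2.imwrite("pics/endz.png",cv2.resize(q[172:215,325:415,::-1],None,fx=8,fy=8,interpolation=cv2.INTER_CUBIC))
E
```

```text
handle centre [616.22143327  75.8820274 ] dir -12.856320402377037 lens [14.4428385  42.71412793]
```

View pics/strip.png

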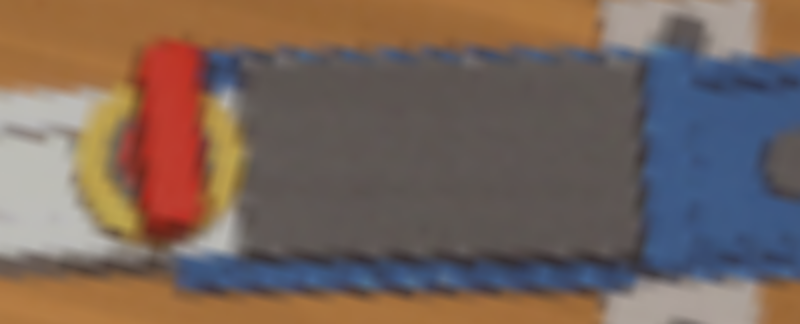

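View pics/endz.png

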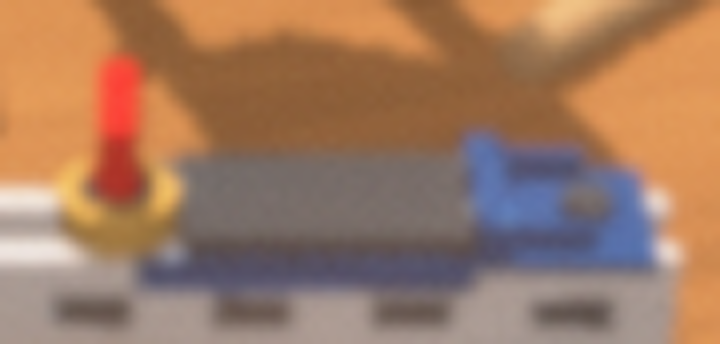

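```bash
python3 -c "
from bench import r
print(r.hand_in())"
```

```text
the job is handed in; nothing more can be done
None
```

I took the dog from the rack and dropped it into the slot. I slid it along until the blank stopped against the end stop and held about 7–10 N there. Still holding it snug, I pressed down about 4.5 mm with 12–14 N. Then I turned it 90° clockwise, let it spring up, opened the jaws and backed the arm away. The job was handed in at about 21 s; `hand_in` gave no verdict.

**Checks after release:**
- **Blank:** it appears to meet the stop with no gap visible in either camera. The collar appears to touch its other end.
- **Dog angle:** the handle lies at -12.9°. I measured the rail's cross axis at -12.5°, so the dog is crosswise to within about 1°.
- **Dog height:** after springing up, the tool stood about 1 mm below its resting height, which matches the locked position. A light upward pull did not raise it further.
- **Forces:** the push along the rail peaked at about 10 N and the press at about 14 N, in the readings at the end of each move.

**Checks that failed or disagreed:**
- **Fingertips:** they sit about 26 mm behind the reported TCP. My first squeeze on the handle therefore closed above it, so I redid it lower and used that offset from then on.
- **Handle angle:** a first fit to the final picture put the handle about 6° off crosswise. It used a rough outline; a weighted refit and the gripper's angle at release both put it within about 1°.
- **Blank outline:** a rectangle fit to the final picture was spoiled by neighbouring dark pixels, so I judged the blank's final position by eye.
- **Bystanders:** I did not measure them again at the end. No contact showed in the wrist forces I read.

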